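Draw the spirit level out from under the till

ROBOT

A 7-joint arm with a two-finger parallel gripper is mounted at the origin on the work surface. World frame = base frame: x ahead of the robot, y to its left, z up, the work surface at z = 0. Lengths are in m, angles in rad, forces in N, time in s.
With the tool pointing down it reaches from about 0.425 to 0.875 m from the base axis. Payload 8.4 kg.
Tool frame: the origin (TCP) lies between the finger pads; the fingertips stand 14 mm ahead of it and the grasp point (between the pads) lies 5 mm behind it; z points along the fingers, y is the line along which they close (so a half turn about z gives the same grasp; the last joint's range is limited). The gripper opens to 87 mm and grips with 3 to 60 N. Pads are 19 mm wide; open, the fingers measure 117 mm over their backs; the gripper's body (75 mm by 190 mm) begins 51 mm behind the grasp point.
Start: joints at [-1.302, 0.333, 0.04, 1.465, -0.013, 1.343, -0.059], TCP at [0.234, 0.606, 0.237] pointing down, gripper open.
Joint ranges: [-2.58, 2.58], [-0.38, 2.09], [-1.3, 1.39], [0.25, 2.4], [-1.5, 4.64], [0.08, 2.09], [-2.65, 2.65]. Speed limits (rad/s): [2.22, 2.22, 2.79, 2.79, 3.14, 3.14, 3.14].

INTERFACE

Orientations are given as a unit quaternion [w, x, y, z].
In Python, from cell import get_state, capture, finish_job gives the robot as it stands. The module is installed in compiled form; this text tells all that it offers.
- The arm moves only by the tool send_rows, never from a script. Its argument "targets" is a list that holds one entry, the list of rows, each a list of 5 numbers: the shift along the world's x, y, z in mm, then the turn about the world's z in degrees, then the closure, from -1 (fully open) to 1 (shut), so that 0 is half open. In form: [[[x, y, z, turn, fingers], ...]]. A call has 1 to 20 rows; each row is the pose to reach, as a shift and turn from the pose commanded when the call began; what a row does not reach only later rows make up. A row lasts 1/8 s, in which the tool goes at most 62.5 mm and 10.7 degrees, less where a joint would pass 70% of its speed; a pose out of reach is approached as far as the arm can. A call with a gripper value outside its range is refused whole. The fingers move at their own pace and stop on an object; the grip force is fixed at half the most. Time passes only in rows, so rows that repeat a pose let the fingers close. It gives the time, the measured TCP pose, the force, the opening and the grip force at its end, in the units of the state.
- get_state(): the state, without advancing time (a new reading comes with each control period).
- capture(name): name is "side" or "top"; returns a dict with "image" (384x512x3 uint8, red, green, blue), "fx", "fy", "cx", "cy" (pixels), "T" (4x4, takes a point from camera to world coordinates). Camera axes: x right, y down, z forward; pixel columns grow to the right and rows downward; lengths in m; the calibration is good to about 2 mm. A picture is of the moment at which its call begins. There is no depth.
- finish_job(): hands the job in; it is judged then, once.
The state is a dict: "time": time; "q": joint angles; "dq": joint speeds; "tau": joint torques, N m; "position": TCP position; "orientation": TCP orientation; "force": force on the tool from outside, world axes, zero at the start; "ft_torque": the same for the moment, N m; "finger_gap": finger opening in m; "grasp_force": force on a finger pad.
Only numpy, scipy, OpenCV 4.12 (cv2) and the standard library are available. Lean on these libraries where they do the work, as an engineer would, in place of code of your own. Each camera call takes 0.05 s, during which the arm holds its last target. There are 200 camera calls.

TASK

Take the spirit level out of the tool chest: its far end is under the fixed till, so pull its near end up and draw it out slantwise through the opening at the near end of the chest. Finish still gripping it, held still in the air with every part of it at least 3 cm above the chest's rim and touching nothing but the gripper; do not put it down. Leave the hammer handle in the chest, the sockets in the till and everything on the bench where they are.

Things in the scene. Friction and masses are not known exactly. Their poses are not given: they have to be found in the camera images.
- chest: Open wooden tool chest fixed to the bench, 350 x 260 mm outside, 145 mm high, walls 10 mm, floor 8 mm thick. Origin: centre of its underside; x along its length, from the robot's end to the far end, z up. Inside it reaches x = -165 to +165 mm, y = -120 to +120 mm. A fixed till (shallow open tray) covers the far end; the opening is the rest: x = -165 to +25 mm, full width.
- till_edge (a point): Middle of the near edge of the till, at its rim (chest frame x = +25, y = 0, z = 145 mm): the far side of the opening. The till runs from here to the far wall over the full inner width; its underside is 106 mm, its inner floor 112 mm, its rim 145 mm above the bench.
- level: Spirit level: straight aluminium bar 290 mm long, 22 wide, 30 tall, black end caps, three greenish vials, 0.2 to 0.4 kg. Lies flat on the chest's floor, about lengthwise, left or right of its middle, near end in the opening, far end 100 to 130 mm in under the till. Origin: centre of its underside; x along it to the far end, y across, z up. Grip it across its width.
- level_near (a point): Centre of the level's near end face (level frame x = -145, z = +15 mm).
- level_far (a point): Centre of the level's far end face, under the till (level frame x = +145, z = +15 mm).
- handle: Spare hammer handle, bare ash wood, 270 mm long, up to 26 mm wide, 20 mm tall, loose on the chest's floor, parallel to the level on the other side of the chest's middle (about 90 mm between their centre lines). To be left alone. Origin: centre of its underside, x along it.
- socket_a: Steel socket, 28 mm diameter, 28 mm tall, upright and loose in the till; below the till's rim. Origin: centre of its underside.
- socket_b: Steel socket, 22 mm diameter, 30 mm tall, upright and loose in the till; below the till's rim. Origin: centre of its underside.
- oil_bottle: Grey oil bottle, 68 mm diameter, 170 mm tall, loose on the bench at the left. Origin: centre of its underside.
- paint_tin: Plain steel tin, 100 mm diameter, 120 mm tall, loose on the bench at the left. Origin: centre of its underside.
- wrench: Steel wrench lying on the bench at the right. Origin: under its middle.
- offcut: Wood offcut, 160 x 70 x 35 mm, loose on the bench at the right. Origin: centre of its underside.
- tin_mug: Steel mug, 80 mm diameter, 85 mm tall, loose on the bench at the right. Origin: centre of its underside.

How it is judged:
On the way:
1. the level's near end is up through the opening, above the chest's rim, while its far end is still below the till's underside (height (world z) of level_near above 0.15 m and height (world z) of level_far below 0.1 m), for 0.1 s.
At the end, for the whole second after the job is handed in: The level is gripped and still (under 30 mm/s and 0.2 rad/s), both its end centres at least 25 mm above the chest's rim, touching neither the chest nor any other loose thing; the handle, sockets and bench things are within 40 mm of where they began (height (world z) of each of level_near, level_far above 0.17 m and contact force between level and the fingers above 2 N and linear speed of level below 0.03 m/s and angular speed of level below 0.2 rad/s and contact force between level and chest below 0.2 N and contact force between level and handle below 0.2 N and contact force between level and socket_a below 0.2 N and contact force between level and socket_b below 0.2 N and contact force between level and oil_bottle below 0.2 N and contact force between level and paint_tin below 0.2 N and contact force between level and wrench below 0.2 N and contact force between level and offcut below 0.2 N and contact force between level and tin_mug below 0.2 N and distance of each of handle, socket_a, socket_b, oil_bottle, paint_tin, wrench, offcut, tin_mug from where it was at the start of the episode below 0.04 m); the arm keeps its last pose, push and grip.
It fails at once if a bystander is shifted by more than 40 mm (distance of any of handle, socket_a, socket_b, oil_bottle, paint_tin, wrench, offcut, tin_mug from where it was at the start of the episode above 0.04 m).
It also fails if it takes over 45 s, if anything falls off the work surface, if the arm or the gripper's body presses on something with over 40 N, if the wrist force passes 120 N, or if a joint passes its speed limit or range.

## Working session

There is one attempt and no reset: what is moved stays moved. The work goes in short steps, Python scripts to look and compute and a tool call to move; the robot and the scene stay as the last step left them, time stands still between calls to the robot, and variables do not carry over. Pictures are saved under pics/ and viewed, at most 13 in all, crops included, and the job is handed in when it is done.

Besides the shell and the picture viewer there is one more tool, called after "Request:" as name(argument=value, ...), one argument or row to a line, values as JSON. send_rows: Moves the arm, as the interface text tells. Its arguments: {"type":"object","properties":{"targets":{"type":"array","items":{"type":"array","items":{"type":"array","items":{"type":"number"}}}}},"required":["targets"]}

```bash
mkdir -p pics; cat > h.py <<'E'
import numpy as np, cv2
from cell import *
def snap(n,f):
    c=capture(n); cv2.imwrite(f,c["image"][:,:,::-1]); return c
def ray(c,u,v,z):
    T=np.array(c["T"]); d=T[:3,:3]@np.array([(u-c["cx"])/c["fx"],(v-c["cy"])/c["fy"],1]); o=T[:3,3]
    return o+d*(z-o[2])/d[2]
def proj(c,p):
    T=np.array(c["T"]); q=T[:3,:3].T@(np.array(p)-T[:3,3]); return [c["fx"]*q[0]/q[2]+c["cx"],c["fy"]*q[1]/q[2]+c["cy"]]
E
python3 - <<'E'
from h import *
import pickle
for n in("side","top"):
    c=snap(n,f"pics/{n}0.png"); pickle.dump(c,open(n+".pkl","wb")); print(n,np.round(c["T"],3).tolist(),c["fx"],c["cx"],c["cy"])
s=get_state(); print(s["time"],s["position"],s["orientation"],s["finger_gap"],s["force"])
E
```

```text
side [[0.899, -0.205, 0.386, 0.109], [-0.437, -0.459, 0.774, -0.889], [0.018, -0.865, -0.502, 0.698], [0.0, 0.0, 0.0, 1.0]] 418.38217559304474 258.8155722495057 193.84474176810807
top [[0.019, -0.985, 0.173, 0.286], [-1.0, -0.023, -0.019, 0.037], [0.023, -0.173, -0.985, 1.512], [0.0, 0.0, 0.0, 1.0]] 460.6317268292892 256.6812050781445 192.1836669921514
0.1 [0.23357982 0.60615866 0.23574413] [-7.89956959e-05  1.82856106e-01  9.83139422e-01 -7.17281432e-04] 0.08736704484612642 [0.10996832 0.35983643 0.02521675]
```

View pics/top0.png

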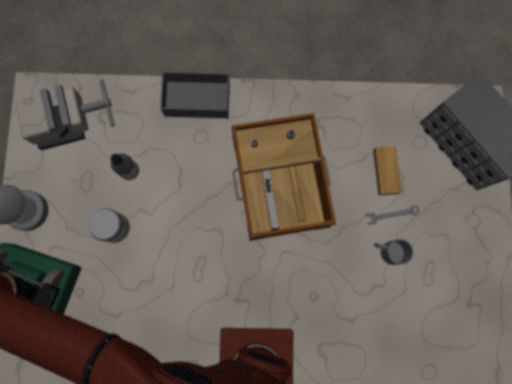

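View pics/side0.png

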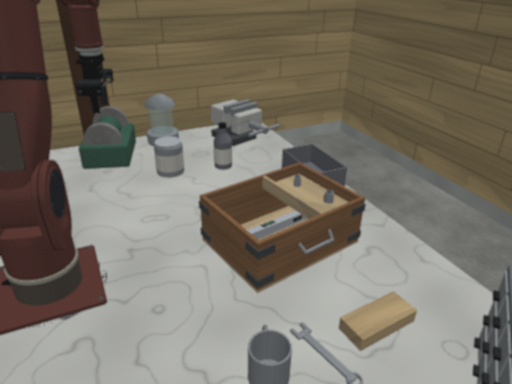

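```bash
python3 - <<'E'
from h import *
import pickle
t=pickle.load(open("top.pkl","rb")); s=pickle.load(open("side.pkl","rb"))
a=cv2.resize(t["image"][105:245,225:345,::-1],None,fx=5,fy=5,interpolation=cv2.INTER_CUBIC)
a=cv2.convertScaleAbs(a[:,:],alpha=1.4)
b=cv2.resize(a,(514,600)); 
cv2.imwrite("pics/c1.png",b)
P=np.array([ray(t,u,v,.145)[:2] for u,v in [(233,126),(315,114),(334,224),(250,238)]])
print(P.round(3),P.mean(0), "rim corners")
print([ray(t,u,v,.038).round(3) for u,v in [(266,170),(275,228)]])
E
```

```text
[[ 0.732  0.088]
 [ 0.778 -0.166]
 [ 0.435 -0.222]
 [ 0.388  0.028]] [ 0.58341995 -0.06796758] rim corners
[array([ 0.62 , -0.02 ,  0.038]), array([ 0.43 , -0.052,  0.038])]
```

View pics/c1.png

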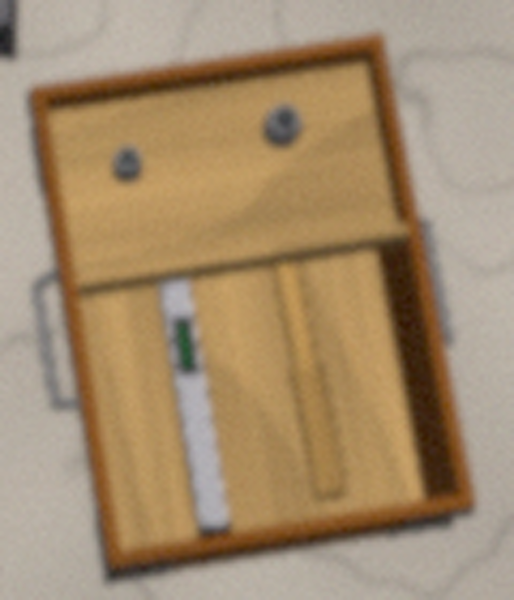

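```bash
python3 - <<'E'
from h import *
import pickle
t=pickle.load(open("top.pkl","rb"))
k=514/120
f=lambda x,y,z: ray(t,225+x/k-.5,105+y/k-.5,z)
P=np.array([f(x,y,.145) for x,y in [(32,92),(380,38),(472,505),(110,573)]])
c=P.mean(0); X=(P[0]+P[1]-P[2]-P[3])[:2]; th=np.arctan2(X[1],X[0]); print("chest",c,np.degrees(th),np.linalg.norm(P[0]-P[3]),np.linalg.norm(P[0]-P[1]))
R=np.array([[np.cos(th),np.sin(th)],[-np.sin(th),np.cos(th)]])
for n,p in dict(near=(214,530,.038),far=(176,280,.038),hn=(330,494,.028),hf=(290,262,.028)).items():
    w=f(*p); print(n,w.round(4),(R@(w-c)[:2]).round(4))
n=f(214,530,.038);q=f(176,280,.038);print(np.degrees(np.arctan2(*(q-n)[[1,0]])))
E
```

```text
chest [ 0.58490347 -0.06645222  0.145     ] 10.55517726388634 0.3506054784447603 0.2561791091288222
near [ 0.4291 -0.0504  0.038 ] [-0.1502  0.0443]
far [ 0.6202 -0.0189  0.038 ] [0.0434 0.0403]
hn [ 0.4593 -0.1387  0.028 ] [-0.1367 -0.048 ]
hf [ 0.6389 -0.1072  0.028 ] [ 0.0456 -0.05  ]
9.37702829508897
```

Request:
send_rows(
  targets=[
    [[0,0,60,0,-0.3],[20,-55,64,8,-0.3],[40,-110,64,15,-0.3],[60,-165,64,22,-0.3],[80,-220,64,30,-0.3],[100,-280,64,30.5,-0.3],[120,-335,64,30.5,-0.3],[140,-390,64,30.5,-0.3],[160,-445,64,30.5,-0.3],[180,-500,64,30.5,-0.3],[200,-555,64,30.5,-0.3],[220,-610,64,30.5,-0.3],[235,-650,64,30.5,-0.3],[235,-650,64,30.5,-0.3],[235,-650,64,30.5,-0.3]],
  ],
)

```text
time: 1.98
position: [0.4684, -0.0427, 0.3002]
orientation: [-0.0, -0.082, 0.997, 0.0]
force: [-0.8, 0.0, 0.4]
finger_gap: 0.0564
grasp_force: 0.0
```

```bash
python3 - <<'E'
from h import *
s=get_state();p=s["position"];print(s["time"],p,s["orientation"],s["finger_gap"],s["q"])
c=snap("side","pics/s1.png");t=snap("top","pics/t1.png")
a=cv2.resize(c["image"][50:300,100:400,::-1],(700,583)); cv2.imwrite("pics/s1c.png",a)
E
```

```text
1.975 [ 0.46843211 -0.04269976  0.3002498 ] [-3.30989000e-04 -8.23868760e-02  9.96600363e-01  9.93019592e-05] 0.05643542373368805 [-0.71778146 -0.12111251  0.66252479  1.80820417  0.07494289  1.43011446
  1.6663607 ]
```

View pics/s1c.png

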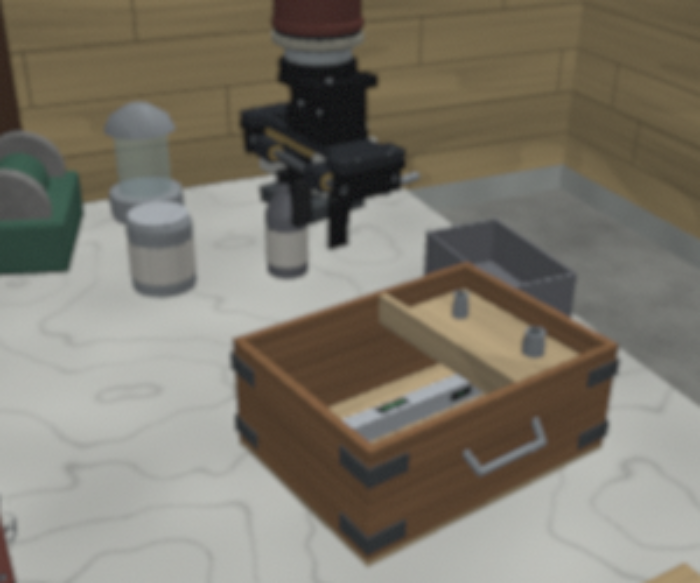

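```bash
python3 - <<'E'
from h import *
import pickle
s=pickle.load(open("side.pkl","rb")); t=pickle.load(open("top.pkl","rb"))
k=700/300
P=np.array([ray(s,100+x/k-.5,50+y/k-.5,.145) for x,y in [(467,263),(616,345),(369,450),(235,340)]])
print(P.round(3),P.mean(0)); X=(P[0]+P[1]-P[2]-P[3])[:2]; th=np.arctan2(X[1],X[0]); print(np.degrees(th),[np.linalg.norm(P[i]-P[i-1]).round(3) for i in range(4)])
# side crop of chest and top crop, big, side by side
a=cv2.resize(t["image"][108:245,228:342,::-1],(666,800))[:600]
E=t["image"].astype(int)
# top view: brown saturation profile across the long walls at chest x -0.14 .. -0.02
c0=np.array([.5849,-.0665]);th=np.radians(10.5);R=np.array([[np.cos(th),-np.sin(th)],[np.sin(th),np.cos(th)]])
hsv=cv2.cvtColor(t["image"],cv2.COLOR_RGB2HSV)[:,:,1].astype(np.float32)
for side in(1,-1):
  ys=np.arange(-.02,.0201,.001); prof=[]
  for y in ys:
    uv=np.array([proj(t,[*(c0+R@[x,side*.13+y]),.145]) for x in np.arange(-.15,.0,.003)],np.float32)
    prof.append(cv2.remap(hsv,uv[:,0].copy(),uv[:,1].copy(),1).mean())
  print(side,np.round(prof).astype(int))
E
```

```text
[[ 0.732  0.086  0.145]
 [ 0.777 -0.165  0.145]
 [ 0.44  -0.226  0.145]
 [ 0.392  0.02   0.145]] [ 0.5851392 -0.0712659  0.145    ]
10.626568379952797 [np.float64(0.346), np.float64(0.254), np.float64(0.343), np.float64(0.25)]
1 [124 124 124 125 127 129 132 137 143 150 158 166 173 178 179 175 165 149
 128 104  81  63  49  40  34  31  29  28  27  26  26  25  25  24  23  22
  21  21  21  22  22]
-1 [ 28  28  28  28  28  28  27  27  27  26  26  26  26  27  30  35  43  55
  71  90 110 130 149 165 177 186 191 194 196 198 199 200 199 198 198 199
 199 200 198 198 197]
```

Request:
send_rows(
  targets=[
    [[2.5,-23.5,0,0.8,-0.84],[2.5,-23.5,-40,0.8,-0.84],[2.5,-23.5,-80,0.8,-0.84],[2.5,-23.5,-100,0.8,-0.84],[2.5,-23.5,-100,0.8,-0.84],[2.5,-23.5,-100,0.8,-0.84]],
  ],
)

```text
time: 2.82
position: [0.4717, -0.0665, 0.2015]
orientation: [0.001, -0.09, 0.996, 0.0]
force: [0.5, 0.1, 1.2]
finger_gap: 0.0796
grasp_force: 0.0
```

```bash
python3 - <<'E'
from h import *
s=get_state();p=s["position"];print(s["time"],p,s["orientation"],s["finger_gap"],s["force"])
c=snap("side","pics/s2.png");t=snap("top","pics/t2.png")
a=cv2.resize(c["image"][120:290,190:370,::-1],(600,567)); 
cv2.imwrite("pics/s2c.png",a)
E
```

```text
2.825 [ 0.47169643 -0.06646226  0.20148249] [ 5.29495688e-04 -8.95945231e-02  9.95978182e-01  3.63045057e-05] 0.07960249198001887 [0.48077103 0.14703773 1.18136507]
```

View pics/s2c.png

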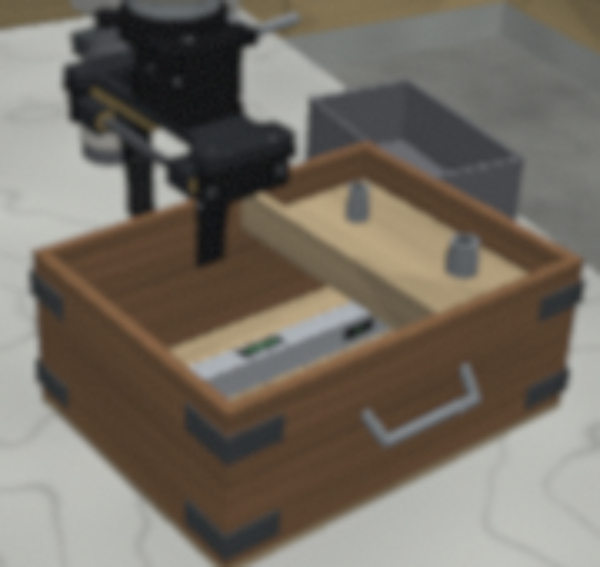

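Request:
send_rows(
  targets=[
    [[0,0,-30,0,-0.84],[0,0,-60,0,-0.84],[0,0,-90,0,-0.84],[0,0,-100,0,-0.84],[0,0,-110,0,-0.84],[0,0,-115,0,-0.84],[0,0,-115,0,-0.84]],
  ],
)

```text
time: 3.8
position: [0.4714, -0.067, 0.0858]
orientation: [0.0, -0.089, 0.996, -0.0]
force: [-0.6, 0.2, 0.1]
finger_gap: 0.0799
grasp_force: 0.0
```

```bash
python3 - <<'E'
from h import *
t=snap("top","pics/t3.png");c=snap("side","pics/s3.png");s=get_state();print(s["position"],s["force"])
a=cv2.resize(t["image"][105:245,225:345,::-1],(514,600),interpolation=cv2.INTER_CUBIC);cv2.imwrite("pics/t3c.png",a)
E
```

```text
[ 0.47156968 -0.0669832   0.08604794] [-0.0564566   0.62793369  0.07641263]
```

View pics/t3c.png

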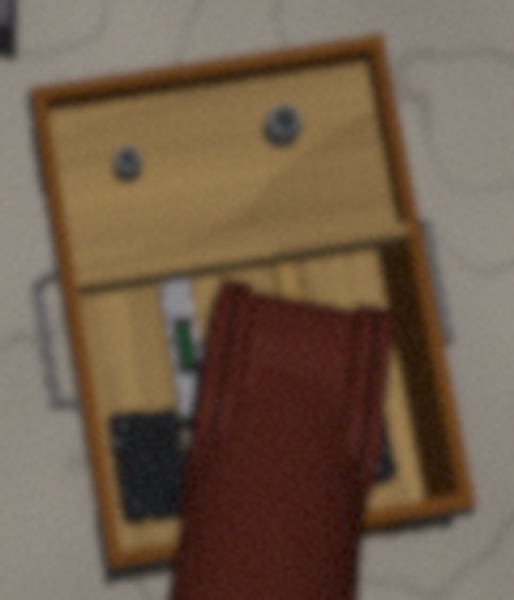

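The body is inside the opening with clearance on the left (edge at ~x=110 px, wall inner ~95 px). I'll continue down.

Request:
send_rows(
  targets=[
    [[0,0,-15,0,-0.84],[0,0,-30,0,-0.84],[0,0,-40,0,-0.84],[0,0,-48,0,-0.84],[0,0,-48,0,-0.84]],
  ],
)

```text
time: 4.53
position: [0.4708, -0.0672, 0.0369]
orientation: [-0.001, -0.089, 0.996, -0.0]
force: [0.5, 0.2, -0.2]
finger_gap: 0.0799
grasp_force: 0.0
```

Request:
send_rows(
  targets=[
    [[0,0,-5,0,-0.84],[0,0,-10,0,-0.84],[0,0,-10,0,-0.6],[0,0,-10,0,-0.4],[0,0,-10,0,-0.2],[0,0,-10,0,0],[0,0,-10,0,0.2],[0,0,-10,0,0.4],[0,0,-10,0,1],[0,0,-10,0,1],[0,0,-10,0,1],[0,0,-10,0,1]],
  ],
)

```text
time: 6.02
position: [0.4713, -0.0669, 0.0276]
orientation: [0.0, -0.089, 0.996, 0.0]
force: [0.5, 2.0, 3.0]
finger_gap: 0.0228
grasp_force: 28.6
```

Gripped at 22.8 mm. Lift slowly, straight up.

Request:
send_rows(
  targets=[
    [[0,0,8,0,1],[0,0,16,0,1],[0,0,24,0,1],[0,0,32,0,1],[0,0,40,0,1],[0,0,48,0,1],[0,0,54,0,1],[0,0,60,0,1],[0,0,60,0,1]],
  ],
)

```text
time: 7.15
position: [0.4715, -0.067, 0.088]
orientation: [0.0, -0.089, 0.996, 0.0]
force: [-0.0, -0.6, -3.4]
finger_gap: 0.0216
grasp_force: 30.0
```

```bash
python3 - <<'E'
from h import *
c=snap("side","pics/s4.png");s=get_state();print(s["position"],s["force"],s["ft_torque"],s["finger_gap"])
a=cv2.resize(c["image"][120:290,190:370,::-1],(600,567)); 
cv2.imwrite("pics/s4c.png",a)
E
```

```text
[ 0.47132716 -0.06693199  0.08765965] [-0.07195591 -0.81792772 -2.29284511] [-0.02367156  0.29522554 -0.02300852] 0.021950936546415202
```

View pics/s4c.png

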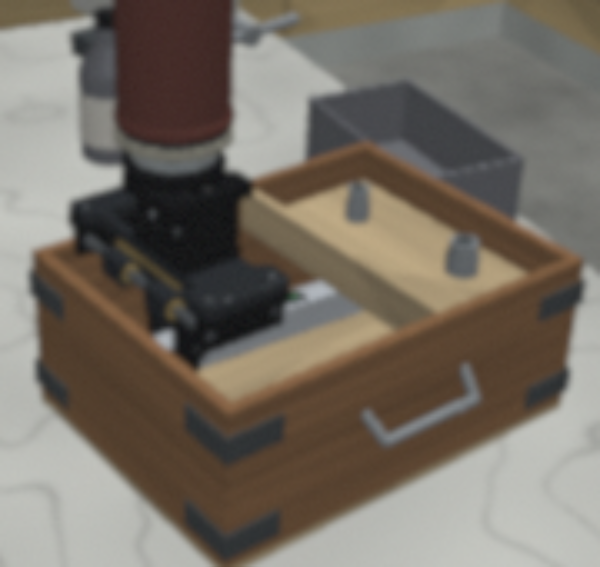

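Request:
send_rows(
  targets=[
    [[0,0,6,0,1],[0,0,12,0,1],[0,0,18,0,1],[0,0,24,0,1],[0,0,30,0,1],[0,0,30,0,1]],
  ],
)

```text
time: 7.95
position: [0.4715, -0.0669, 0.118]
orientation: [0.0, -0.089, 0.996, 0.0]
force: [-0.5, 0.2, -2.6]
finger_gap: 0.0215
grasp_force: 30.0
```

```bash
python3 - <<'E'
from h import *
c=snap("side","pics/s5.png");s=get_state();print(s["position"],s["force"],s["ft_torque"],s["finger_gap"])
a=cv2.resize(c["image"][120:290,190:370,::-1],(600,567)); 
cv2.imwrite("pics/s5c.png",a)
E
```

```text
[ 0.47138464 -0.06693249  0.11776249] [ 0.11459443 -0.64656042 -3.68487311] [ 0.05690448  0.3049215  -0.01627804] 0.02154969784397483
```

View pics/s5c.png

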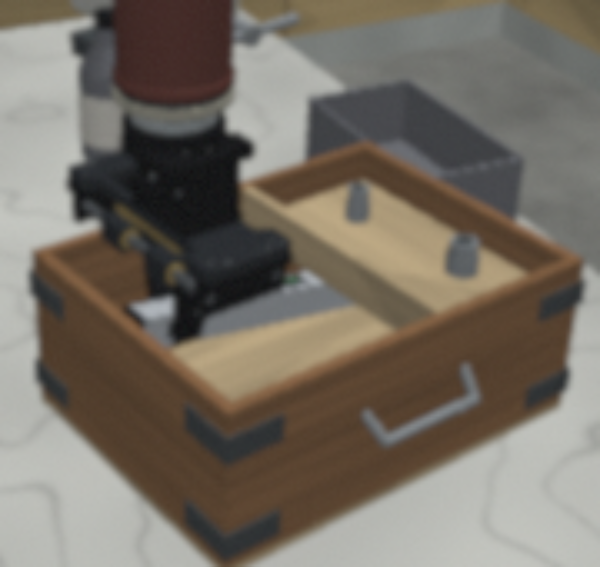

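Request:
send_rows(
  targets=[
    [[0,0,8,0,1],[0,0,16,0,1],[0,0,24,0,1],[0,0,32,0,1],[0,0,40,0,1],[0,0,44,0,1],[0,0,44,0,1]],
  ],
)

```text
time: 8.88
position: [0.4714, -0.067, 0.1618]
orientation: [0.0, -0.089, 0.996, 0.0]
force: [-0.2, -0.3, -3.5]
finger_gap: 0.0216
grasp_force: 30.0
```

```bash
python3 - <<'E'
from h import *
c=snap("side","pics/s6.png");s=get_state();print(s["position"],s["force"],s["ft_torque"],s["finger_gap"])
a=cv2.resize(c["image"][120:290,190:370,::-1],(600,567)); 
cv2.imwrite("pics/s6c.png",a)
E
```

```text
[ 0.47127204 -0.06694878  0.16157393] [-0.96678925  0.26657285 -2.60368839] [0.05557887 0.27525379 0.0302169 ] 0.02181942268805656
```

View pics/s6c.png

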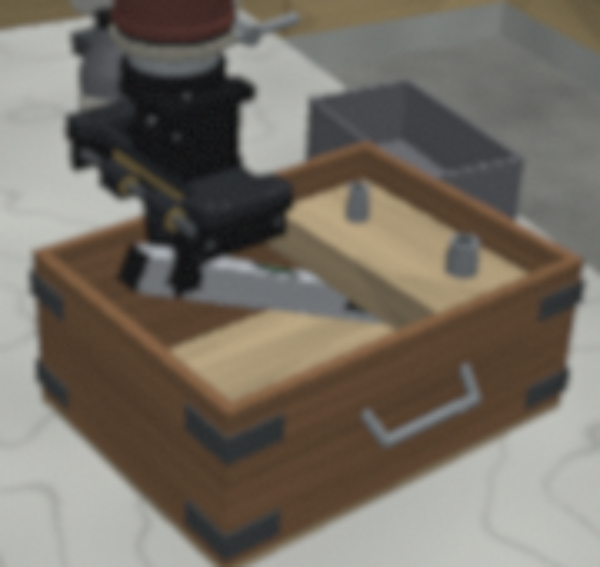

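Request:
send_rows(
  targets=[
    [[0,0,8,0,1],[0,0,16,0,1],[0,0,24,0,1],[0,0,32,0,1],[0,0,40,0,1],[0,0,48,0,1],[0,0,56,0,1],[-6,-1,60,0,1],[-12,-2,60,0,1],[-18,-3.5,60,0,1],[-24,-4.5,60,0,1],[-30,-6,60,0,1],[-34,-6.5,60,0,1],[-34,-6.5,60,0,1]],
  ],
)

```text
time: 10.68
position: [0.437, -0.0735, 0.2216]
orientation: [0.0, -0.089, 0.996, 0.0]
force: [0.6, 0.0, -2.5]
finger_gap: 0.0218
grasp_force: 30.0
```

```bash
python3 - <<'E'
from h import *
c=snap("side","pics/s7.png");s=get_state();print(s["position"],s["force"],s["ft_torque"],s["finger_gap"])
a=cv2.resize(c["image"][90:290,190:370,::-1],(540,600)); 
cv2.imwrite("pics/s7c.png",a)
E
```

```text
[ 0.43724741 -0.0734522   0.22160601] [ 0.73998324 -0.12880266 -3.08687419] [-1.58505375e-02  2.37701937e-01  2.11726730e-04] 0.022135572622449466
```

View pics/s7c.png

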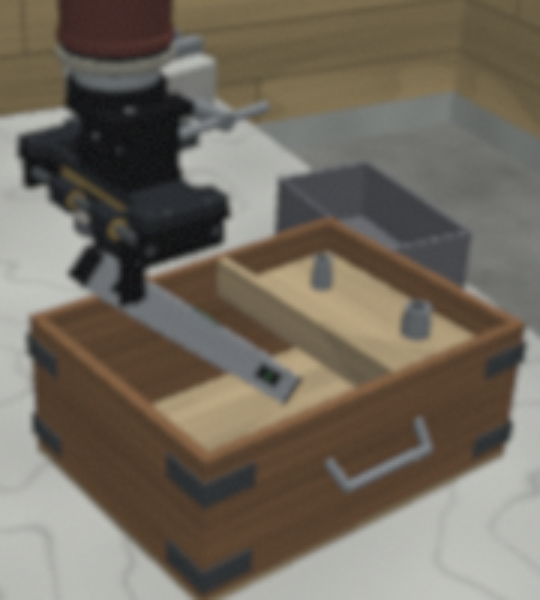

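```bash
python3 - <<'E'
from h import *
import pickle
s=pickle.load(open("side.pkl","rb"))
c0=np.array([.585,-.067,0]);th=np.radians(10.5);ex=np.array([np.cos(th),np.sin(th),0]);ey=np.array([-ex[1],ex[0],0])
T=np.array(s["T"]);o=T[:3,3]
for x,y in[(290,388),(85,262),(130,285)]:
    d=ray(s,190+x/3,90+y/3,0)-o
    p=o+d*((.015-(o-c0)@ey)/(d@ey)); print(x,y,((p-c0)@ex).round(3),p[2].round(3))
E
```

```text
290 388 0.038 0.047
85 262 -0.18 0.246
130 285 -0.139 0.213
```

Request:
send_rows(
  targets=[
    [[-6,-1,0,0,1],[-12,-2,0,0,1],[-18,-3.5,0,0,1],[-24,-4.5,0,0,1],[-30,-5.5,0,0,1],[-36,-6.5,0,0,1],[-36,-6.5,0,0,1]],
  ],
)

```text
time: 11.6
position: [0.4009, -0.08, 0.2216]
orientation: [0.0, -0.089, 0.996, 0.0]
force: [1.1, -0.0, -3.0]
finger_gap: 0.0215
grasp_force: 30.0
```

Request:
send_rows(
  targets=[
    [[-6,-1,0,0,1],[-12,-2,8,0,1],[-12,-2,18,0,1],[-12,-2,30,0,1],[-12,-2,45,0,1],[-12,-2,60,0,1],[-12,-2,75,0,1],[-12,-2,90,0,1],[-12,-2,105,0,1],[-12,-2,120,0,1],[-12,-2,135,0,1],[-12,-2,150,0,1],[-12,-2,165,0,1],[-12,-2,180,0,1],[-12,-2,190,0,1],[-12,-2,190,0,1],[-12,-2,190,0,1]],
  ],
)

```text
time: 13.72
position: [0.3891, -0.082, 0.4111]
orientation: [-0.0, -0.089, 0.996, -0.0]
force: [0.8, -0.0, -3.0]
finger_gap: 0.0218
grasp_force: 30.0
```

```bash
python3 - <<'E'
from h import *
c=snap("side","pics/s8.png");s=get_state();print(s["time"],s["position"],s["force"],s["ft_torque"],s["grasp_force"])
a=cv2.resize(c["image"][20:290,120:390,::-1],(600,600)); 
cv2.imwrite("pics/s8c.png",a)
E
```

```text
13.775 [ 0.38903639 -0.08198791  0.41102858] [-0.57663781 -0.34844903 -2.21701106] [-0.02966332  0.16414624  0.00206465] 29.99995993450284
```

View pics/s8c.png

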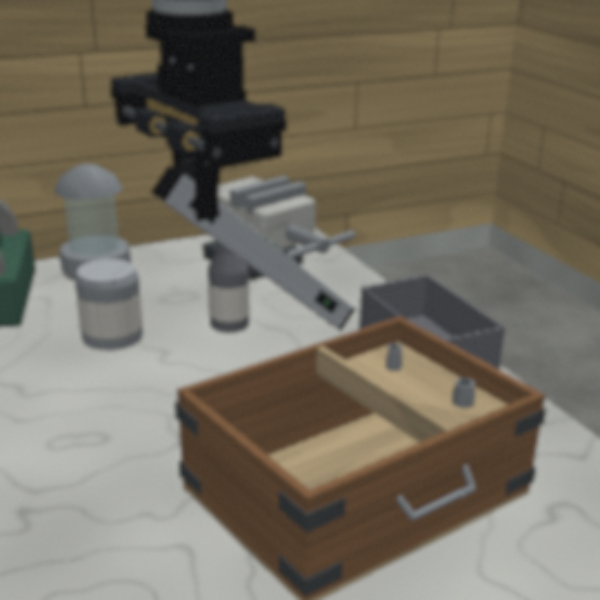

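The level is out, hanging at a slant from the grip, with its far end at about (345,315) in the crop, above the chest. I'll raise it a little more for margin and let it settle.

Request:
send_rows(
  targets=[
    [[0,0,10,0,1],[0,0,20,0,1],[0,0,30,0,1],[0,0,40,0,1],[0,0,45,0,1],[0,0,45,0,1],[0,0,45,0,1],[0,0,45,0,1],[0,0,45,0,1],[0,0,45,0,1]],
  ],
)

```text
time: 15.02
position: [0.3892, -0.082, 0.4565]
orientation: [-0.0, -0.089, 0.996, -0.0]
force: [-0.2, 0.1, -2.2]
finger_gap: 0.0217
grasp_force: 30.0
```

```bash
python3 - <<'E'
from h import *
s=get_state();print(s["time"],s["position"],s["force"],s["grasp_force"],np.abs(s["dq"]).max())
print(finish_job())
E
```

```text
15.025 [ 0.3891784  -0.08202044  0.4564924 ] [-0.2411663   0.10513946 -2.23149171] 29.99990145675838 0.0023439302996749035
the job is handed in; nothing more can be done
None
```

The spirit level is out of the chest and held still in the gripper at a 30 N grip, its lower end an estimated 12 cm above the rim. I handed the job in at about 15 s; no verdict came back, and I saw nothing else shifted, though I didn't measure it and never saw the handle again after the grasp.

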